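# Set out stone samples on a two-groove display stand

### The arm

A 6-joint arm with a two-finger parallel gripper is mounted at the origin on a cart in front of the work surface, level with it; the furniture and walls round the work are solid. World frame = base frame: x ahead of the robot, y to its left, z up, the work surface at z = 0. Lengths are in m, angles in rad, forces in N, time in s.
With the tool pointing down it reaches from about 0.35 to 0.975 m from the base axis. Payload 4.9 kg.
Tool frame: the origin (TCP) lies at the very end of the fingers, on their centre line; the grasp point (between the pads) lies 19 mm behind it; z points along the fingers, y is the line along which they close (so a half turn about z gives the same grasp; the last joint's range is limited). The gripper opens to 85 mm and grips with 20 to 120 N. Pads are 22 mm wide; open, the fingers measure 114 mm over their backs; the gripper's body (76 mm by 85 mm) begins 54 mm behind the grasp point. The pads swing forward as they close: fully open they stand 13 mm farther back than shut.
Start: joints at [1.036, 0.053, 1.613, -0, 1.476, -0.119], TCP at [0.252, 0.572, 0.231] pointing down, gripper open.
Joint ranges: [-3.01, 3.01], [-1.01, 2.22], [0.06, 2.58], [-1.02, 4.17], [0.09, 2.62], [-3.14, 3.14]. Speed limits (rad/s): [2.57, 2.57, 3.14, 3.14, 3.14, 3.14].

### API

Orientations are given as a unit quaternion [w, x, y, z].
In Python, from plant import state, optics, ticket, nets gives the robot as it stands. The module is installed in compiled form; this text tells all that it offers.
- The arm moves only by the shell command python3 -m inch 'ROWS' [OPENING]. ROWS is JSON, a list of rows, each an object of numbers: "dx", "dy", "dz": the shift along the tool's x, y, z as a fraction of full scale; "rx", "ry", "rz": the turn, a rotation vector about the tool's x, y, z as a fraction of full scale. In form: [{"dx": .., "dy": .., "dz": .., "rx": .., "ry": .., "rz": ..}, ...]. A call has 1 to 5 rows; each row is the pose to reach, as a shift and turn from the pose commanded when the call began, along the tool's axes at that moment; what a row does not reach only later rows make up. Full scale, the value 1, is 0.8 m for a shift and 1.5 rad for a turn. A row lasts 1/10 s, in which the tool goes at most 50 mm and 8.59 degrees, less where a joint would pass 70% of its speed; a pose out of reach is approached as far as the arm can. A call with a number of a shift or a turn outside -1 to 1 is refused whole. A call with a gripper value outside its range is refused whole. OPENING is the opening, from -1 (shut) to 1 (fully open), set as the call begins (- or left out, the last holds). The fingers move at their own pace and stop on an object; the grip force is fixed at half the most. Time passes only in rows, so rows that repeat a pose let the fingers close. It gives the time, the measured TCP pose, the force, the opening and the grip force at its end, in the units of the state.
- state(): the state, without advancing time (a new reading comes with each control period).
- optics.grab_frame(name): name is "side" or "top"; returns the picture (384x512x3 uint8, red, green, blue); there is no depth.
- optics.camera_info(name): a dict with "fx", "fy", "cx", "cy" (pixels), "R" (3x3) and "t" (3): a world point X has camera coordinates R X + t. Camera axes: x right, y down, z forward; pixel columns grow to the right and rows downward; lengths in m; the calibration is good to about 2 mm. A picture is of the moment at which its call begins. camera_info takes no time and is no camera call.
- ticket.job_done(): hands the job in; it is judged then, once.
Trained networks look in the newest picture that a camera, given by its name, has taken for a name from the list of things; names that differ only in an ending like _2 or _b are one class to them, and where a whole thing is asked for, a point or a joint stands for the part that bears it (a point fixed in the world has none). Each returns a list of dicts, best first, with "confidence" (0 to 1); they miss things now and then, are a little off and sometimes report something else, mostly with a low value. They report only what shows in the picture. A call takes as long as a camera call. They do not tell look-alikes from the thing itself.
- nets.boxes_of(camera, name): "bbox" ([centre column, centre row, width, height] in pixels, round what is visible of it).
- nets.outline_of(camera, name): "pixels" (384x512 bool, what is visible of it) and "bbox" ([centre column, centre row, width, height] in pixels, round what is visible of it).
The state is a dict: "time": time; "joint_pos": joint angles; "joint_vel": joint speeds; "joint_efforts": joint torques, N m; "tool_pos": TCP position; "tool_rot": TCP orientation; "contact_force": force on the tool from outside, world axes, zero at the start; "ft_torque": the same for the moment, N m; "gripper_width": opening from 0.0 (shut) to 1.0 (fully open); "grasp_force": force on a finger pad.
Only numpy, scipy, OpenCV 4.12 (cv2) and the standard library are available. Lean on these libraries where they do the work, as an engineer would, in place of code of your own. Each camera call takes 0.05 s, during which the arm holds its last target. There are 200 camera calls.

### The job

Set two of the stone samples from the wire sorter out on the wooden display stand: first the tall one in the rear groove, then the square one in the front groove, each centred on the stand and left leaning back on its two pegs. The grooved foot rail may be clamped anywhere along its travel, so the grooves have to be felt for with the foot of the sample; hold each sample until its foot is down in its groove and press only lightly. Leave the low wide sample in the sorter and everything else on the desk as it is.

Things in the scene. Friction and masses are not known exactly. Their poses are not given: they have to be found in the camera images.
- stand: Wooden display stand, fixed: base board 206 (x) x 116 (y) mm, top at z = 12. Origin on the desk under its middle; x runs from its front (brass clamp screw) to its back, y along the grooves. On it lies the foot rail with two grooves. Samples lean back (to +x) on two pairs of rubber-tipped steel pegs, 8 mm thick, at y = +-45 mm: 19 to 34 degrees from vertical, depending on the rail; 80 mm free between a pair.
- rear_mark (a point): Point on the stand at x = 33, y = 0, z = 30 mm (rail's top): mid-travel place of the rear groove's centre line. The rail (y = -32 to 32 mm, firmly clamped) may stand up to 10 mm before or behind, not reported. Groove: straight across the rail, 16 mm wide in x, 8 mm deep, square edges. The flat rail top ends 20 mm behind its centre line.
- front_mark (a point): Point on the stand at x = -57, y = 0, z = 30 mm: mid-travel place of the front groove's centre line, of the same section. It shifts with the rail, always 90 mm in front of the rear groove; between and before the grooves (to 31 mm before this one) the rail's top is flat.
- rear_rest (a point): Point midway between the rounded tips of the rear pegs, at x = 92, y = 0, z = 127 mm on the stand (the pegs end 4 mm higher). The pegs lean 12 degrees back from their feet at x = 68 mm on the base board.
- front_rest (a point): Point midway between the rounded tips of the front pegs, at x = -11, y = 0, z = 104 mm on the stand (the pegs end 4 mm higher). The pegs lean 12 degrees back from their feet at x = -30 mm on the base board.
- sorter: Black wire sorter, fixed to the desk: base plate 186 (x) x 96 (y) mm, top at z = 6 mm, origin under its middle on the desk. Three bays at x = -62, 0 and 62 mm, each between two wire arches (13 mm apart, 76 mm wide, 47 mm high). One sample stands upright in each bay, its faces looking along the sorter's x; which bay holds which varies.
- tall_mid (a point): Centre of the tall stone sample, a plate 8 (x) x 100 (y) x 160 (z) mm, about 0.35 kg; z is up along the plate, x is normal to its faces.
- tall_foot (a point): Middle of the tall sample's lower edge face, 80 mm below its centre; same axes.
- square_mid (a point): Centre of the square stone sample, a plate 8 (x) x 105 (y) x 105 (z) mm, about 0.25 kg; z is up along the plate, x is normal to its faces.
- square_foot (a point): Middle of the square sample's lower edge face, 52.5 mm below its centre; same axes.
- wide_mid (a point): Centre of the low wide stone sample, a plate 8 (x) x 130 (y) x 75 (z) mm; it stays in the sorter.
- tall: The tall sample (origin in the middle of its lower edge face).
- square: The square sample (origin in the middle of its lower edge face).
- ink_bottle: Square dark ink bottle with black cap, 46 x 46 x 52 mm, standing loose; origin under its middle. Not to be disturbed.
- pin_tin: Round brass pin box with a knobbed lid, 47 mm across, 34 mm high, loose; origin under its middle. Not to be disturbed.
- eraser: Eraser in a card sleeve, 20 x 44 x 12 mm, loose; origin under its middle. Not to be disturbed.
- candle: Pillar candle, 57 mm across, 114 mm high, loose; origin under its middle. Not to be disturbed.
Not all that is in view belongs to the job. What is shaped like the square but red is not meant.

How it is judged:
On the way, in this order (a step that is already met when the one before it is completed fails the run):
1. the tall sample, still held, has its foot down in the rear groove, the square one still in the sorter (x of tall_foot in the frame of stand between 0.014 and 0.052 m and y of tall_foot in the frame of stand between -0.02 and 0.02 m and z of tall_foot in the frame of stand below 0.0275 m and angle between the y axis of tall_foot and the y axis of stand, either way round below 0.12 rad and contact force between the fingers and tall above 1 N and distance of square_mid from where it was at the start of the episode below 0.02 m), for 0.1 s.
2. the tall sample leans on the rear pegs, let go, the square one still in the sorter (x of tall_foot in the frame of stand between 0.014 and 0.052 m and y of tall_foot in the frame of stand between -0.02 and 0.02 m and z of tall_foot in the frame of stand below 0.0275 m and angle between the y axis of tall_foot and the y axis of stand, either way round below 0.12 rad and angle between tall_mid's own z axis and vertical between 0.26 and 0.68 rad and x of tall_mid in the frame of stand above 0.041 m and contact force between the fingers and tall below 0.2 N and distance of square_mid from where it was at the start of the episode below 0.02 m), for 0.2 s.
3. the square sample, still held, has its foot down in the front groove (x of square_foot in the frame of stand between -0.076 and -0.038 m and y of square_foot in the frame of stand between -0.02 and 0.02 m and z of square_foot in the frame of stand below 0.0275 m and angle between the y axis of square_foot and the y axis of stand, either way round below 0.12 rad and contact force between the fingers and square above 1 N), for 0.1 s.
At the end, for the whole second after the job is handed in: Tall sample's foot in the rear groove, square one's in the front groove (2.5 mm or more below the rail's top), within 20 mm of centre and 7 degrees of parallel to the groove, leaning back 15 to 39 degrees, released, at rest; the low wide sample within 20 mm of its place in the sorter (x of tall_foot in the frame of stand between 0.014 and 0.052 m and y of tall_foot in the frame of stand between -0.02 and 0.02 m and z of each of tall_foot, square_foot in the frame of stand below 0.0275 m and angle between the y axis of each of tall_foot, square_foot and the y axis of stand, either way round below 0.12 rad and angle between tall_mid's own z axis and vertical between 0.26 and 0.68 rad and x of tall_mid in the frame of stand above 0.041 m and contact force between the fingers and tall below 0.2 N and linear speed of each of tall, square below 0.02 m/s and angular speed of each of tall, square below 0.1 rad/s and x of square_foot in the frame of stand between -0.076 and -0.038 m and y of square_foot in the frame of stand between -0.02 and 0.02 m and angle between square_mid's own z axis and vertical between 0.26 and 0.68 rad and x of square_mid in the frame of stand above -0.057 m and contact force between the fingers and square below 0.2 N and distance of wide_mid from where it was at the start of the episode below 0.02 m); the robot touches nothing.
It fails at once if the display stand is struck or pressed hard (over 80 N) (contact force between stand and anything else above 80 N).
It fails at once if a bystander is pushed more than 20 mm or tipped (distance of any of ink_bottle, pin_tin, eraser, candle from where it was at the start of the episode above 0.02 m or angle between any of ink_bottle, pin_tin, eraser, candle's own z axis and vertical above 0.35 rad).
It fails at once if the low wide sample is taken from its place (distance of wide_mid from where it was at the start of the episode above 0.03 m).
It also fails if it takes over 67 s, if anything falls off the work surface, if the arm or the gripper's body presses on something with over 40 N, if the wrist force passes 120 N, or if a joint passes its speed limit or range.

## Working session

There is one attempt and no reset: what is moved stays moved. The work goes in short steps, Python scripts to look and compute and a shell command to move; the robot and the scene stay as the last step left them, time stands still between calls to the robot, and variables do not carry over. Pictures are saved under pics/ and viewed, at most 10 in all, crops included, and the job is handed in when it is done.

```bash
mkdir -p pics; cat > h.py <<'E'
import numpy as np, cv2
from plant import state, optics, ticket, nets
def cam(n):
    c=optics.camera_info(n); return c,np.array(c['R']),np.array(c['t'])
def proj(n,X):
    c,R,t=cam(n); p=np.atleast_2d(X)@R.T+t
    return np.c_[c['fx']*p[:,0]/p[:,2]+c['cx'],c['fy']*p[:,1]/p[:,2]+c['cy']]
def ray(n,uv):
    c,R,t=cam(n); d=R.T@np.array([(uv[0]-c['cx'])/c['fx'],(uv[1]-c['cy'])/c['fy'],1]); return -R.T@t,d
def onz(n,uv,z):
    o,d=ray(n,uv); return o+d*(z-o[2])/d[2]
def tri(uv1,uv2,n1='side',n2='top'):
    o1,d1=ray(n1,uv1);o2,d2=ray(n2,uv2)
    s=np.linalg.lstsq(np.c_[d1,-d2],o2-o1,rcond=None)[0]
    a,b=o1+s[0]*d1,o2+s[1]*d2; return (a+b)/2,np.linalg.norm(a-b)
def save(n,f,im=None,box=None,k=1.5):
    im=optics.grab_frame(n) if im is None else im
    if box: im=im[box[1]:box[3],box[0]:box[2]]
    cv2.imwrite('pics/'+f,cv2.resize(im,None,fx=k,fy=k,interpolation=cv2.INTER_CUBIC)[:,:,::-1])
E
python3 - <<'E'
from h import *
np.set_printoptions(precision=3,suppress=True)
for n in('side','top'):
    save(n,n+'0.png'); c,R,t=cam(n); print(n,-R.T@t,R[2],c['fx'])
    for o in('stand','sorter','tall','square','wide_mid','ink_bottle','pin_tin','eraser','candle'):
        print(o,[(round(d['confidence'],2),np.round(d['bbox'],1).tolist()) for d in nets.boxes_of(n,o)[:3]])
s=state();print(s['time'],s['tool_pos'],s['tool_rot'],s['gripper_width'])
E
```

```text
side [ 0.238 -0.915  0.514] [ 0.3    0.86  -0.413] 402.6739914961187
stand [(0.55, [261.1, 227.5, 85.1, 98.6])]
sorter [(0.88, [221.1, 180.1, 62.9, 30.3])]
tall [(0.61, [240.2, 155.3, 20.5, 47.8]), (0.45, [202.8, 170.9, 21.6, 42.6])]
square [(0.91, [203.1, 172.7, 18.6, 44.4]), (0.86, [162.6, 182.9, 40.9, 40.9]), (0.74, [263.3, 186.1, 19.6, 45.3])]
wide_mid [(0.6, [222.1, 168.6, 26.2, 37.8])]
ink_bottle [(0.71, [222.0, 170.0, 26.2, 36.4]), (0.65, [308.3, 193.1, 19.8, 21.4])]
pin_tin [(0.66, [366.6, 263.6, 22.6, 25.5]), (0.18, [238.8, 155.1, 17.9, 52.8])]
eraser [(0.61, [191.3, 228.8, 18.3, 7.3])]
candle [(0.92, [290.4, 154.4, 17.5, 37.4])]
top [ 0.278 -0.025  1.461] [ 0.209 -0.008 -0.978] 474.7833370249613
stand [(0.61, [288.8, 199.3, 71.9, 79.5])]
sorter []
tall [(0.96, [157.0, 181.9, 42.6, 26.4])]
square [(0.72, [216.3, 176.6, 32.3, 12.0]), (0.69, [184.4, 266.1, 19.2, 34.5]), (0.64, [168.9, 220.4, 40.8, 8.7])]
wide_mid [(0.78, [162.6, 205.8, 43.7, 15.3])]
ink_bottle [(0.64, [230.7, 140.5, 20.2, 19.4]), (0.52, [155.9, 180.8, 43.1, 21.8]), (0.29, [156.6, 126.9, 26.3, 24.2])]
pin_tin [(0.78, [336.2, 145.4, 19.7, 14.1])]
eraser [(0.3, [169.7, 222.6, 39.6, 13.9])]
candle [(0.59, [155.4, 127.9, 25.7, 27.2]), (0.36, [288.8, 200.7, 70.6, 72.3])]
1.0 [0.252 0.572 0.231] [ 0.     0.206  0.978 -0.   ] 1.0015447709691572
```

View pics/side0.png

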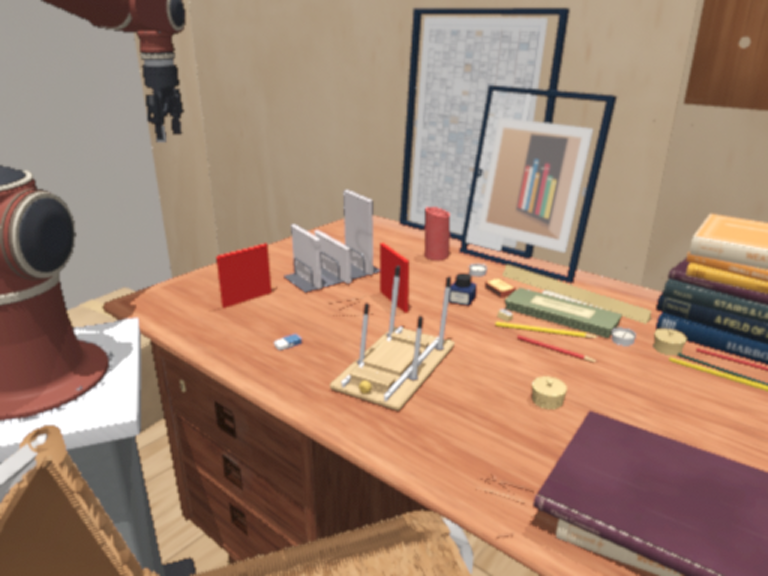

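View pics/top0.png

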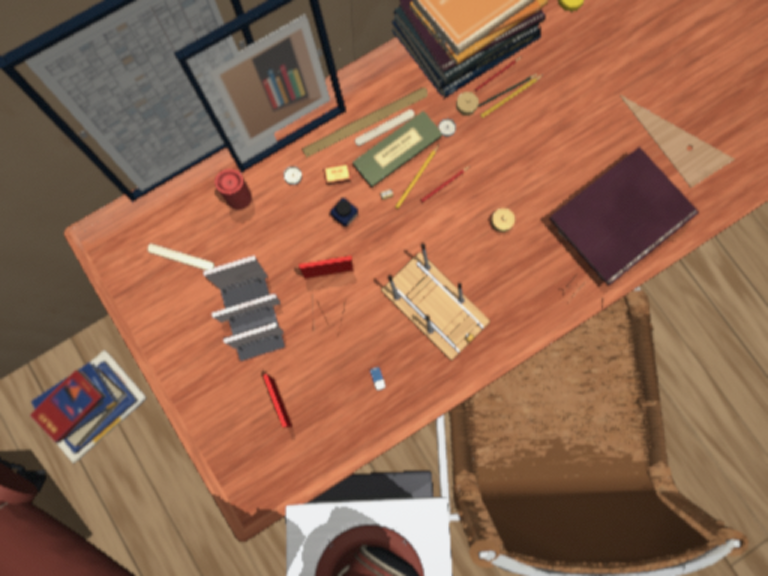

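Side view: white samples in the sorter at full-size pixels (203,172) (front bay, square), (222,170) (middle bay, low and wide) and (240,155) (rear bay, tall). Red look-alikes are at (163,183) and (263,186). The stand is at (262,240), with its brass screw at its near-left end (243,258). Top view: square (169,222), wide (163,206), tall (157,181), stand (290,200), with the screw at about (312,226).

```bash
python3 - <<'E'
from h import *
a=optics.grab_frame('side');b=optics.grab_frame('top')
A=cv2.resize(a[115:200,180:270],None,fx=6,fy=6,interpolation=2);B=cv2.resize(b[160:245,130:196],None,fx=6,fy=6,interpolation=2)
cv2.imwrite('pics/sort.png',cv2.resize(np.hstack([A[:510],B[:510]]),(800,int(800*510/936)))[:,:,::-1])
A=cv2.resize(a[170:275,215:310],None,fx=5,fy=5,interpolation=2);B=cv2.resize(b[155:245,250:330],None,fx=5,fy=5,interpolation=2)
h=450
C=np.zeros((525,875,3),np.uint8);C[:525,:475]=A;C[:450,475:875]=B
cv2.imwrite('pics/stand.png',cv2.resize(C,(800,480))[:,:,::-1])
E
```

```text
(no output)
```

View pics/sort.png

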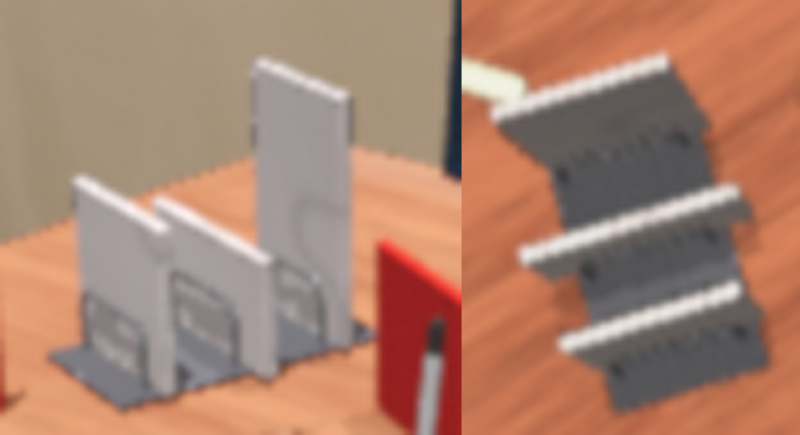

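View pics/stand.png

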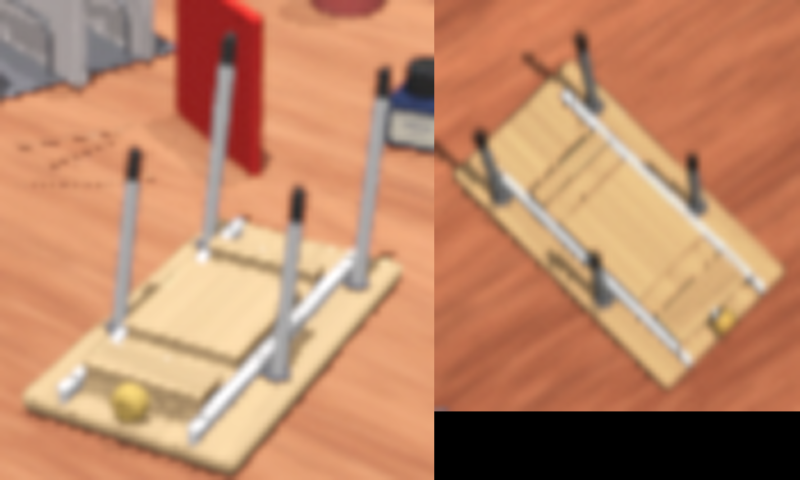

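The crop shows the bays, front to back: square (105 tall), wide (middle, broader), tall (rear); all are white-grey. The choice holds: the red ones are outside the sorter. Stand peg tips and base corners are clear in both views.

```bash
cat > fit.py <<'E'
from h import *
from scipy.optimize import least_squares
np.set_printoptions(precision=4,suppress=True)
S=lambda p:('side',(p[0]/5.128+180,p[1]/5.128+115)); T=lambda p:('top',((p[0]-461.5)/5.128+130,p[1]/5.128+160))
s=lambda p:('side',(p[0]/4.571+215,p[1]/4.571+170)); t=lambda p:('top',((p[0]-434.3)/4.571+250,p[1]/4.571+155))
def fit(name,pts,g):
    def f(q):
        c,sn=np.cos(q[3]),np.sin(q[3]);r=[]
        for P,(n,uv) in pts:
            X=[q[0]+c*P[0]-sn*P[1],q[1]+sn*P[0]+c*P[1],q[2]+P[2]]; r.append(proj(n,X)[0]-uv)
        return np.ravel(r)
    o=least_squares(f,g,loss='soft_l1'); print(name,o.x,'res px',np.round(np.abs(f(o.x)).reshape(-1,2).max(1),1)); return o.x
pe=[((.0928,.045,.131)),((.0928,-.045,.131)),(-.0102,.045,.108),(-.0102,-.045,.108)]
st=fit('stand',[(pe[0],s((230,36))),(pe[1],s((384,70))),(pe[2],s((134,150))),(pe[3],s((297,188))),
 (pe[1],t((581,34))),(pe[0],t((481,133))),(pe[3],t((692,155))),(pe[2],t((594,255))),
 ((-.103,.058,.012),s((25,400))),((-.103,-.058,.012),s((235,465))),((.103,-.058,.012),s((400,265))),
 ((.103,.058,.012),t((455,173))),((-.103,-.058,.012),t((783,270))),((-.103,.058,.012),t((668,387)))],[.5,-.05,0,.7])
def plate(n,w,h,sl,sr,sb,tl,tr):
    return fit(n,[((0,w/2,h),S(sl)),((0,-w/2,h),S(sr)),((0,-w/2,0),S(sb)),((0,w/2,h),T(tl)),((0,-w/2,h),T(tr))],[.55,.25,.006,.2])
if __name__=='__main__':
    plate('tall',.1,.16,(258,64),(350,97),(342,345),(494,112),(667,61))
    plate('wide',.13,.075,(156,202),(271,264),(267,374),(522,257),(740,191))
    plate('square',.105,.105,(79,182),(168,233),(166,390),(562,344),(739,291))
    for n in('ink_bottle','pin_tin','eraser','candle'):
        for c in('side','top'):
            for d in nets.boxes_of(c,n)[:2]: print(n,c,round(d['confidence'],2),onz(c,d['bbox'][:2],.03))
E
python3 fit.py
```

```text
stand [ 0.5321 -0.1622 -0.0017  0.7364] res px [0.8 0.3 0.3 0.4 0.2 0.5 0.3 0.7 1.8 0.6 0.4 0.6 1.3 0.4]
tall [0.5974 0.2322 0.0057 0.2594] res px [1.  1.4 1.1 0.4 0.9]
wide [0.5357 0.2202 0.0057 0.2708] res px [0.4 1.2 1.2 0.4 1. ]
square [0.4773 0.2048 0.004  0.2624] res px [0.9 1.6 1.9 0.5 1.2]
ink_bottle side 0.51 [0.7237 0.0014 0.03  ]
ink_bottle top 0.55 [0.7305 0.0165 0.03  ]
pin_tin side 0.91 [ 0.6903 -0.3369  0.03  ]
pin_tin side 0.16 [0.4956 0.2765 0.03  ]
pin_tin top 0.62 [ 0.7056 -0.3091  0.03  ]
pin_tin top 0.58 [0.5384 0.2249 0.03  ]
eraser side 0.2 [0.6494 0.3679 0.03  ]
eraser top 0.39 [ 0.3806 -0.039   0.03  ]
candle side 0.74 [0.8196 0.3136 0.03  ]
candle top 0.95 [0.7911 0.249  0.03  ]
candle top 0.21 [0.4826 0.2096 0.03  ]
```

```bash
cat > go.py <<'E'
import sys
from h import *
from scipy.spatial.transform import Rotation as Ro
SX,SY,SA=.5321,-.1622,.7364
def pose(x,y,z,psi,a=0):   # tcp world, closing axis yaw, lean back
    r=Ro.from_matrix(np.array([[-np.sin(psi),np.cos(psi),0],[np.cos(psi),np.sin(psi),0],[0,0,-1]]))
    return np.array([x,y,z]),Ro.from_rotvec(a*np.array([-np.sin(psi),np.cos(psi),0]))*r
def foot(fx,fy,fz,a,L): # foot in stand frame (m), lean -> tcp
    d=np.array([fx+L*np.sin(a),fy,fz+L*np.cos(a)]);c,s=np.cos(SA),np.sin(SA)
    return pose(SX+c*d[0]-s*d[1],SY+s*d[0]+c*d[1],d[2],SA,a)
def rel(p,R):
    s=state();q=s['tool_rot'];R0=Ro.from_quat([q[1],q[2],q[3],q[0]])
    d=R0.inv().apply(p-s['tool_pos'])/.8; w=(R0.inv()*R).as_rotvec()/1.5
    print('t',round(s['time'],2),'d',np.round(d,4),'r',np.round(w,4),'mm',np.round(np.linalg.norm(d)*800))
def footnow(L):
    s=state();q=s['tool_rot'];R0=Ro.from_quat([q[1],q[2],q[3],q[0]]).as_matrix()
    f=s['tool_pos']+L*R0[:,2];c,n=np.cos(SA),np.sin(SA);v=f-[SX,SY,0];F=s['contact_force']
    print('t%.2f'%s['time'],'foot mm',np.round([1e3*(c*v[0]+n*v[1]),1e3*(-n*v[0]+c*v[1]),1e3*v[2]],1),'lean',round(float(np.degrees(np.arccos(-R0[2,2]))),1),'yaw',round(float(np.arctan2(R0[1,1],R0[0,1])),3),'F stand',np.round([c*F[0]+n*F[1],-n*F[0]+c*F[1],F[2]],1),'w',round(s['gripper_width'],3),'g',round(s['grasp_force'],1))
if __name__=='__main__':
    k=sys.argv[1];v=[float(x) for x in sys.argv[2:]]
    if k=='p': rel(*pose(*v))
    if k=='f': rel(*foot(v[0]/1e3,v[1]/1e3,v[2]/1e3,np.radians(v[3]),v[4]))
    if k=='n': footnow(*v)
E
python3 go.py p .597 .232 .25 .262
python3 - <<'E'
from h import *
from fit import s,t
def st(n,uv):
    X=onz(n,uv,.03)-[.5321,-.1622,0];c,q=np.cos(.7364),np.sin(.7364);return np.round(1e3*np.array([c*X[0]+q*X[1],-q*X[0]+c*X[1]]))
for P in((208,243),(322,275),(120,328),(245,358),(85,350),(215,385)):print('side',P,st(*s(P)))
for P in((530,190),(595,135),(575,205),(628,165),(650,300),(700,250),(665,325),(730,265)):print('top',P,st(*t(P)))
E
```

```text
t 1.5 d [-0.5655 -0.2145 -0.0234] r [-0.      0.      0.5953] mm 484.0
stand [ 0.5321 -0.1622 -0.0017  0.7364] res px [0.8 0.3 0.3 0.4 0.2 0.5 0.3 0.7 1.8 0.6 0.4 0.6 1.3 0.4]
side (208, 243) [45. 31.]
side (322, 275) [ 43. -37.]
side (120, 328) [-51.  30.]
side (245, 358) [-46. -36.]
side (85, 350) [-77.  35.]
side (215, 385) [-74. -34.]
top (530, 190) [54. 33.]
top (595, 135) [ 50. -25.]
top (575, 205) [26. 19.]
top (628, 165) [ 20. -26.]
top (650, 300) [-54.  29.]
top (700, 250) [-54. -19.]
top (665, 325) [-73.  34.]
top (730, 265) [-75. -26.]
```

```bash
python3 -m inch '[{"dx":-0.28,"dy":-0.1,"dz":-0.05,"rz":0.5},{"dx":-0.28,"dy":-0.1,"dz":-0.05,"rz":0.5},{"dx":-0.28,"dy":-0.1,"dz":-0.05,"rz":0.5},{"dx":-0.28,"dy":-0.1,"dz":-0.05,"rz":0.5},{"dx":-0.28,"dy":-0.1,"dz":-0.05,"rz":0.5}]' 0.2; python3 go.py p .597 .232 .25 .262
```

```text
t 1.5 d [-0.5655 -0.2145 -0.0234] r [-0.      0.      0.5953] mm 484.0validation failed for argument at $[0]...
```

```bash
python3 -m inch '[{"dx":-0.28,"dy":-0.1,"dz":-0.05,"rx":0,"ry":0,"rz":0.5},{"dx":-0.28,"dy":-0.1,"dz":-0.05,"rx":0,"ry":0,"rz":0.5},{"dx":-0.28,"dy":-0.1,"dz":-0.05,"rx":0,"ry":0,"rz":0.5},{"dx":-0.28,"dy":-0.1,"dz":-0.05,"rx":0,"ry":0,"rz":0.5},{"dx":-0.28,"dy":-0.1,"dz":-0.05,"rx":0,"ry":0,"rz":0.5}]' 0.2; python3 go.py p .597 .232 .25 .262
```

```text
time: 2.0
tool_pos: [0.4266, 0.4063, 0.2721]
tool_rot: [0.0, 0.553, 0.833, 0.0]
contact_force: [0.4, 1.0, -0.1]
gripper_width: 0.597
grasp_force: 0.0
t 2.0 d [-0.2834  0.1118  0.0277] r [ 0.0007 -0.      0.0907] mm 245.0
```

```bash
python3 -m inch '[{"dx":-0.284,"dy":0.112,"dz":0.028,"rx":0,"ry":0,"rz":0.09},{"dx":-0.284,"dy":0.112,"dz":0.028,"rx":0,"ry":0,"rz":0.09},{"dx":-0.284,"dy":0.112,"dz":0.028,"rx":0,"ry":0,"rz":0.09},{"dx":-0.284,"dy":0.112,"dz":0.028,"rx":0,"ry":0,"rz":0.09},{"dx":-0.284,"dy":0.112,"dz":0.028,"rx":0,"ry":0,"rz":0.09}]'; python3 -m inch '[{"dx":0,"dy":0,"dz":0,"rx":0,"ry":0,"rz":0}]' ; python3 go.py p .597 .232 .13 .262; python3 -c "
from h import *
a=optics.grab_frame('side');b=optics.grab_frame('top')
C=np.hstack([cv2.resize(a[80:200,180:280],(400,480),interpolation=2),cv2.resize(b[140:260,110:210],(400,480),interpolation=2)]);save('',  'above.png',C,k=1)"
```

```text
time: 2.5
tool_pos: [0.5983, 0.2326, 0.2488]
tool_rot: [0.0, 0.606, 0.796, 0.0]
contact_force: [-0.3, -0.2, -1.1]
gripper_width: 0.603
grasp_force: 0.0
time: 2.6
tool_pos: [0.5996, 0.2302, 0.2477]
tool_rot: [0.0, 0.608, 0.794, -0.001]
contact_force: [-0.6, 0.6, 0.0]
gripper_width: 0.598
grasp_force: 0.0
t 2.6 d [ 0.0032 -0.0024  0.1471] r [-0.0007  0.0011  0.0013] mm 118.0
```

View pics/above.png

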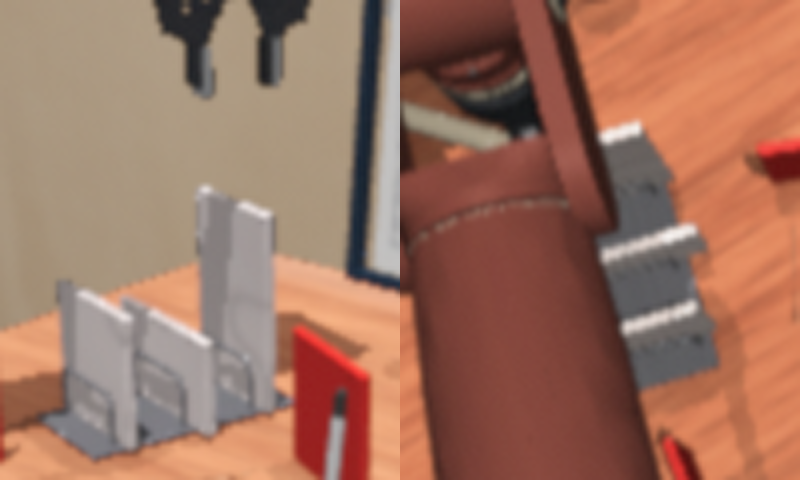

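The open fingers (crop (200,90) and (270,80)) stand astride the tall plate, whose top is at (237,200). I'll go down and close.

```bash
python3 -m inch '[{"dx":0.003,"dy":-0.002,"dz":0.08,"rx":0,"ry":0,"rz":0},{"dx":0.003,"dy":-0.002,"dz":0.147,"rx":0,"ry":0,"rz":0},{"dx":0.003,"dy":-0.002,"dz":0.147,"rx":0,"ry":0,"rz":0},{"dx":0.003,"dy":-0.002,"dz":0.147,"rx":0,"ry":0,"rz":0}]'; python3 -m inch '[{"dx":0,"dy":0,"dz":0,"rx":0,"ry":0,"rz":0},{"dx":0,"dy":0,"dz":0,"rx":0,"ry":0,"rz":0},{"dx":0,"dy":0,"dz":0,"rx":0,"ry":0,"rz":0},{"dx":0,"dy":0,"dz":0,"rx":0,"ry":0,"rz":0},{"dx":0,"dy":0,"dz":0,"rx":0,"ry":0,"rz":0}]' -1; python3 -m inch '[{"dx":0,"dy":0,"dz":0,"rx":0,"ry":0,"rz":0},{"dx":0,"dy":0,"dz":0,"rx":0,"ry":0,"rz":0}]'
```

```text
time: 3.1
tool_pos: [0.5916, 0.2369, 0.1276]
tool_rot: [-0.002, 0.605, 0.796, -0.003]
contact_force: [-0.6, 0.5, 0.3]
gripper_width: 0.6
grasp_force: 0.0
time: 3.6
tool_pos: [0.5967, 0.2371, 0.1348]
tool_rot: [0.002, 0.606, 0.796, 0.002]
contact_force: [-0.1, 1.2, 6.6]
gripper_width: 0.081
grasp_force: 60.1
time: 3.8
tool_pos: [0.5967, 0.2371, 0.1349]
tool_rot: [0.002, 0.606, 0.796, 0.002]
contact_force: [0.2, 0.2, 6.0]
gripper_width: 0.088
grasp_force: 60.1
```

```bash
python3 -m inch '[{"dx":0,"dy":0,"dz":-0.04,"rx":0,"ry":0,"rz":0},{"dx":0,"dy":0,"dz":-0.09,"rx":0,"ry":0,"rz":0},{"dx":0,"dy":0,"dz":-0.14,"rx":0,"ry":0,"rz":0},{"dx":0,"dy":0,"dz":-0.19,"rx":0,"ry":0,"rz":0},{"dx":0,"dy":0,"dz":-0.23,"rx":0,"ry":0,"rz":0}]'; python3 -m inch '[{"dx":0,"dy":0,"dz":0,"rx":0,"ry":0,"rz":0}]'; python3 go.py f 12 0 165 15 .129
```

```text
time: 4.3
tool_pos: [0.5948, 0.2364, 0.3179]
tool_rot: [0.0, 0.606, 0.796, 0.001]
contact_force: [0.5, 0.6, -3.0]
gripper_width: 0.083
grasp_force: 60.9
time: 4.4
tool_pos: [0.5968, 0.2369, 0.3224]
tool_rot: [0.003, 0.606, 0.796, 0.004]
contact_force: [-0.2, 0.2, -2.3]
gripper_width: 0.081
grasp_force: 60.9
t 4.4 d [-0.4338 -0.1607  0.0392] r [ 0.1785 -0.039  -0.3095] mm 371.0
```

```bash
python3 -m inch '[{"dx":-0.03,"dy":-0.011,"dz":0,"rx":0.01,"ry":-0.002,"rz":-0.02},{"dx":-0.07,"dy":-0.025,"dz":0,"rx":0.03,"ry":-0.006,"rz":-0.05},{"dx":-0.12,"dy":-0.044,"dz":0.01,"rx":0.05,"ry":-0.01,"rz":-0.09},{"dx":-0.17,"dy":-0.063,"dz":0.01,"rx":0.07,"ry":-0.015,"rz":-0.12},{"dx":-0.22,"dy":-0.081,"dz":0.02,"rx":0.09,"ry":-0.02,"rz":-0.155}]'; python3 go.py f 12 0 165 15 .129
```

```text
time: 4.9
tool_pos: [0.5784, 0.048, 0.2974]
tool_rot: [-0.03, 0.507, 0.859, -0.064]
contact_force: [0.6, 0.1, -2.7]
gripper_width: 0.082
grasp_force: 60.9
t 4.9 d [-0.1886 -0.1199  0.0292] r [ 0.0799 -0.0222 -0.1522] mm 180.0
```

```bash
python3 -m inch '[{"dx":-0.05,"dy":-0.03,"dz":0.005,"rx":0.02,"ry":-0.005,"rz":-0.04},{"dx":-0.1,"dy":-0.06,"dz":0.01,"rx":0.04,"ry":-0.01,"rz":-0.08},{"dx":-0.15,"dy":-0.09,"dz":0.02,"rx":0.06,"ry":-0.017,"rz":-0.12},{"dx":-0.179,"dy":-0.112,"dz":0.025,"rx":0.075,"ry":-0.021,"rz":-0.145},{"dx":-0.188,"dy":-0.119,"dz":0.029,"rx":0.08,"ry":-0.022,"rz":-0.152}]'; python3 -m inch '[{"dx":0,"dy":0,"dz":0,"rx":0,"ry":0,"rz":0},{"dx":0,"dy":0,"dz":0,"rx":0,"ry":0,"rz":0}]'; python3 go.py n .129; python3 go.py f 12 0 50 15 .129; python3 -c "
from h import *
a=optics.grab_frame('side');b=optics.grab_frame('top')
C=np.hstack([cv2.resize(a[150:270,210:310],(400,480),interpolation=2),cv2.resize(b[140:260,240:340],(400,480),interpolation=2)]);save('',  'hov.png',C,k=1)"
```

```text
time: 5.4
tool_pos: [0.5652, -0.1317, 0.2885]
tool_rot: [-0.054, 0.404, 0.905, -0.119]
contact_force: [0.8, 1.0, -2.7]
gripper_width: 0.083
grasp_force: 60.9
time: 5.6
tool_pos: [0.5663, -0.1283, 0.2902]
tool_rot: [-0.053, 0.403, 0.906, -0.118]
contact_force: [0.1, 0.6, -2.4]
gripper_width: 0.082
grasp_force: 60.9
t5.60 foot mm [ 15.    2.3 165.5] lean 14.9 yaw 0.734 F stand [ 0.5  0.4 -2.4] w 0.082 g 60.9
t 5.6 d [-0.0028  0.0339  0.1405] r [ 0.0015 -0.0008 -0.0015] mm 116.0
```

View pics/hov.png

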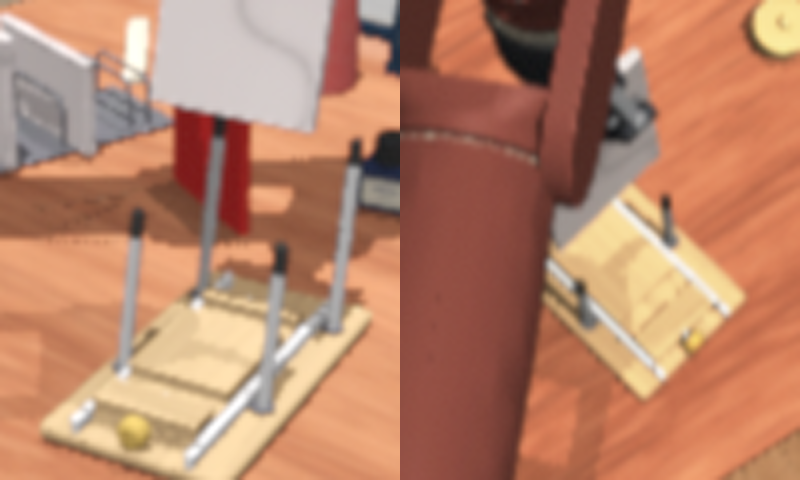

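The plate's foot edge runs from (152,98) to (318,130) in the side crop, hovering over the rear half of the stand and in front of the rear pegs.

```bash
python3 -c "
from h import *
from go import *
c,q=np.cos(SA),np.sin(SA)
for y in(.0523,-.0477):
  x=.015;print((proj('side',[SX+c*x-q*y,SY+q*x+c*y,.1655])[0]-[210,150])*4)"
python3 -m inch '[{"dx":-0.003,"dy":0.015,"dz":0.05,"rx":0,"ry":0,"rz":0},{"dx":-0.003,"dy":0.025,"dz":0.1,"rx":0,"ry":0,"rz":0},{"dx":-0.003,"dy":0.034,"dz":0.14,"rx":0,"ry":0,"rz":0},{"dx":-0.003,"dy":0.034,"dz":0.14,"rx":0,"ry":0,"rz":0},{"dx":-0.003,"dy":0.034,"dz":0.14,"rx":0,"ry":0,"rz":0}]'; python3 go.py n .129; python3 go.py f 11 0 35 15 .129
```

```text
[145.75860716  97.84140111]
[307.47587686 131.13053722]
time: 6.2
tool_pos: [0.5666, -0.1321, 0.1767]
tool_rot: [-0.052, 0.403, 0.906, -0.119]
contact_force: [0.8, -0.8, -2.6]
gripper_width: 0.079
grasp_force: 60.8
t6.20 foot mm [12.6 -1.  52. ] lean 14.9 yaw 0.735 F stand [ 0.  -1.1 -2.6] w 0.079 g 60.8
t 6.2 d [0.0011 0.0038 0.021 ] r [ 0.0013  0.0004 -0.0012] mm 17.0
```

```bash
python3 -m inch '[{"dx":0.001,"dy":0.002,"dz":0.01,"rx":0,"ry":0,"rz":0},{"dx":0.001,"dy":0.004,"dz":0.018,"rx":0,"ry":0,"rz":0},{"dx":0.001,"dy":0.004,"dz":0.018,"rx":0,"ry":0,"rz":0}]' >/dev/null; python3 go.py n .129
python3 -m inch '[{"dx":0,"dy":0.001,"dz":0.003,"rx":0,"ry":0,"rz":0},{"dx":0,"dy":0.001,"dz":0.003,"rx":0,"ry":0,"rz":0}]' >/dev/null; python3 go.py n .129; python3 -m inch '[{"dx":0,"dy":0.001,"dz":0.003,"rx":0,"ry":0,"rz":0},{"dx":0,"dy":0.001,"dz":0.003,"rx":0,"ry":0,"rz":0}]' >/dev/null; python3 go.py n .129
```

```text
t6.50 foot mm [11.5 -0.6 36.9] lean 14.9 yaw 0.733 F stand [-0.4  1.3 -3.3] w 0.084 g 60.8
t6.70 foot mm [11.6 -0.7 34.4] lean 14.9 yaw 0.733 F stand [ 0.3 -0.1 -3.8] w 0.08 g 60.9
t6.90 foot mm [11.6 -0.5 31.5] lean 14.9 yaw 0.733 F stand [-0.3  0.4 -2.9] w 0.083 g 60.9
```

```bash
python3 -m inch '[{"dx":0,"dy":0.0005,"dz":0.0025,"rx":0,"ry":0,"rz":0},{"dx":0,"dy":0.0005,"dz":0.0025,"rx":0,"ry":0,"rz":0}]' >/dev/null; python3 go.py n .129; python3 -m inch '[{"dx":0,"dy":0.0005,"dz":0.002,"rx":0,"ry":0,"rz":0},{"dx":0,"dy":0.0005,"dz":0.002,"rx":0,"ry":0,"rz":0}]' >/dev/null; python3 go.py n .129
```

```text
t7.10 foot mm [11.9 -1.1 30.8] lean 14.8 yaw 0.733 F stand [0.4 1.1 2.2] w 0.08 g 61.5
t7.30 foot mm [12.3 -1.5 30.6] lean 14.8 yaw 0.733 F stand [-0.1  2.2  7.7] w 0.083 g 62.5
```

```bash
for i in 1 2 3 4; do python3 -m inch '[{"dx":0,"dy":0.0036,"dz":-0.001,"rx":0,"ry":0,"rz":0},{"dx":0,"dy":0.0036,"dz":-0.001,"rx":0,"ry":0,"rz":0}]' >/dev/null; python3 go.py n .129;done
```

```text
t7.50 foot mm [13.3 -1.4 30.3] lean 15.1 yaw 0.733 F stand [-2.2  1.3  6.1] w 0.085 g 62.2
t7.70 foot mm [15.1 -1.4 30.2] lean 15.2 yaw 0.733 F stand [-4.6  0.6  7.1] w 0.087 g 62.1
t7.90 foot mm [18.  -1.6 30.2] lean 15.2 yaw 0.733 F stand [-4.8  0.6  5.9] w 0.081 g 62.0
t8.10 foot mm [21.1 -1.8 30.3] lean 15.2 yaw 0.733 F stand [-4.8  0.2  5.1] w 0.083 g 62.0
```

```bash
for i in 1 2 3 4; do python3 -m inch '[{"dx":0,"dy":0.0036,"dz":-0.0008,"rx":0,"ry":0,"rz":0},{"dx":0,"dy":0.0036,"dz":-0.0008,"rx":0,"ry":0,"rz":0}]' >/dev/null; python3 go.py n .129;done
```

```text
t8.30 foot mm [23.9 -1.9 30.2] lean 15.2 yaw 0.733 F stand [-5.4  0.5  6.4] w 0.082 g 62.1
t8.50 foot mm [26.7 -2.  30.2] lean 15.2 yaw 0.733 F stand [-4.3  0.5  5.8] w 0.079 g 62.1
t8.70 foot mm [32.5 -1.6 28.7] lean 14.9 yaw 0.733 F stand [ 0.6 -1.   3.1] w 0.08 g 61.8
t8.90 foot mm [35.7  0.1 26.5] lean 14.8 yaw 0.734 F stand [ 0.2 -0.5 -3.1] w 0.079 g 60.9
```

```bash
python3 -m inch '[{"dx":0,"dy":0.0005,"dz":0.0025,"rx":0,"ry":0,"rz":0},{"dx":0,"dy":0.0005,"dz":0.0025,"rx":0,"ry":0,"rz":0}]' >/dev/null; python3 go.py n .129; python3 -m inch '[{"dx":0,"dy":0.0005,"dz":0.0025,"rx":0,"ry":0,"rz":0},{"dx":0,"dy":0.0005,"dz":0.0025,"rx":0,"ry":0,"rz":0}]' >/dev/null; python3 go.py n .129
```

```text
t9.10 foot mm [34.9  0.2 24.5] lean 14.9 yaw 0.734 F stand [-0.1  0.5 -2.8] w 0.078 g 61.0
t9.30 foot mm [34.8 -0.3 23. ] lean 14.9 yaw 0.734 F stand [-0.1  0.5 -2.4] w 0.081 g 61.0
```

```bash
python3 go.py f 35 0 23.5 22 .129
```

```text
t 9.3 d [0.0005 0.02   0.0006] r [ 0.0826 -0.0002 -0.0018] mm 16.0
```

```bash
python3 -m inch '[{"dx":0,"dy":0.007,"dz":0,"rx":0.027,"ry":0,"rz":0},{"dx":0,"dy":0.014,"dz":0,"rx":0.055,"ry":0,"rz":0},{"dx":0,"dy":0.02,"dz":0.0006,"rx":0.082,"ry":0,"rz":-0.002},{"dx":0,"dy":0.02,"dz":0.0006,"rx":0.082,"ry":0,"rz":-0.002}]' >/dev/null; python3 go.py n .129;  python3 go.py f 35 0 23.5 24 .129
```

```text
t9.70 foot mm [36.7 -0.4 23.2] lean 22.0 yaw 0.739 F stand [-0.2 -0.2 -2.2] w 0.084 g 61.0
t 9.7 d [0.0004 0.0036 0.0005] r [0.0233 0.0003 0.0015] mm 3.0
```

```bash
for i in 1 2; do python3 -m inch '[{"dx":0,"dy":0.0035,"dz":0.0005,"rx":0.018,"ry":0,"rz":0},{"dx":0,"dy":0.0035,"dz":0.0005,"rx":0.018,"ry":0,"rz":0}]' >/dev/null; python3 go.py n .129; done
```

```text
t9.90 foot mm [34.9 -0.4 23.5] lean 23.5 yaw 0.737 F stand [ 0.5  0.7 -2.7] w 0.087 g 60.9
t10.10 foot mm [33.9 -0.5 23.5] lean 25.1 yaw 0.737 F stand [ 0.2  0.  -2.7] w 0.084 g 60.9
```

```bash
python3 -m inch '[{"dx":0,"dy":0.001,"dz":0.0015,"rx":0.01,"ry":0,"rz":0},{"dx":0,"dy":0.001,"dz":0.0015,"rx":0.01,"ry":0,"rz":0}]' >/dev/null; python3 go.py n .129;python3 -m inch '[{"dx":0,"dy":0.002,"dz":0.0005,"rx":0.01,"ry":0,"rz":0},{"dx":0,"dy":0.002,"dz":0.0005,"rx":0.01,"ry":0,"rz":0}]' >/dev/null; python3 go.py n .129; python3 -c "
from h import *
a=optics.grab_frame('side')
save('','lean.png',a[110:260,200:330],k=4)"
```

```text
t10.30 foot mm [32.2 -1.  23.4] lean 25.9 yaw 0.736 F stand [-0.6 -0.6 -3.4] w 0.082 g 60.9
t10.50 foot mm [32.1 -1.  23.4] lean 26.7 yaw 0.736 F stand [ 0.2 -0.9 -1. ] w 0.08 g 61.1
```

View pics/lean.png

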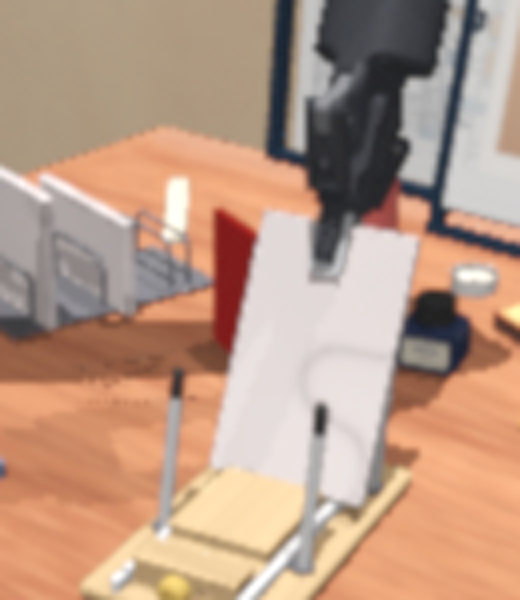

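The tall plate stands in the rear groove, leaning just about on the rear pegs, with the gripper at its top middle (325,260). I'll release it.

```bash
python3 -m inch '[{"dx":0,"dy":0,"dz":0,"rx":0,"ry":0,"rz":0},{"dx":0,"dy":0,"dz":0,"rx":0,"ry":0,"rz":0},{"dx":0,"dy":0,"dz":0,"rx":0,"ry":0,"rz":0},{"dx":0,"dy":0,"dz":0,"rx":0,"ry":0,"rz":0}]' -0.3; python3 go.py n .129
```

```text
time: 10.95
tool_pos: [0.5992, -0.1025, 0.1387]
tool_rot: [-0.093, 0.394, 0.889, -0.211]
contact_force: [0.5, -0.2, -0.8]
gripper_width: 0.348
grasp_force: 0.0
t10.95 foot mm [31.8 -0.9 23.5] lean 26.7 yaw 0.736 F stand [ 0.2 -0.5 -0.8] w 0.348 g 0.0
```

```bash
python3 -m inch '[{"dx":0,"dy":0,"dz":-0.02,"rx":0,"ry":0,"rz":0},{"dx":0,"dy":0,"dz":-0.06,"rx":0,"ry":0,"rz":0},{"dx":0,"dy":0,"dz":-0.12,"rx":0,"ry":0,"rz":0},{"dx":0,"dy":0,"dz":-0.12,"rx":0,"ry":0,"rz":0}]'; python3 go.py p .4773 .2048 .22 .262; python3 -c "
from h import *
a=optics.grab_frame('side');b=optics.grab_frame('top')
C=np.hstack([cv2.resize(a[125:260,205:305],(400,540),interpolation=2),cv2.resize(b[120:255,240:340],(400,540),interpolation=2)]);save('',  'rel.png',C,k=1)"
```

```text
time: 11.35
tool_pos: [0.6358, -0.0722, 0.2332]
tool_rot: [-0.087, 0.395, 0.89, -0.21]
contact_force: [0.2, -0.8, 0.6]
gripper_width: 0.352
grasp_force: 0.0
t 11.35 d [ 0.3896  0.083  -0.0273] r [-0.2973  0.0797  0.3102] mm 319.0
```

View pics/rel.png

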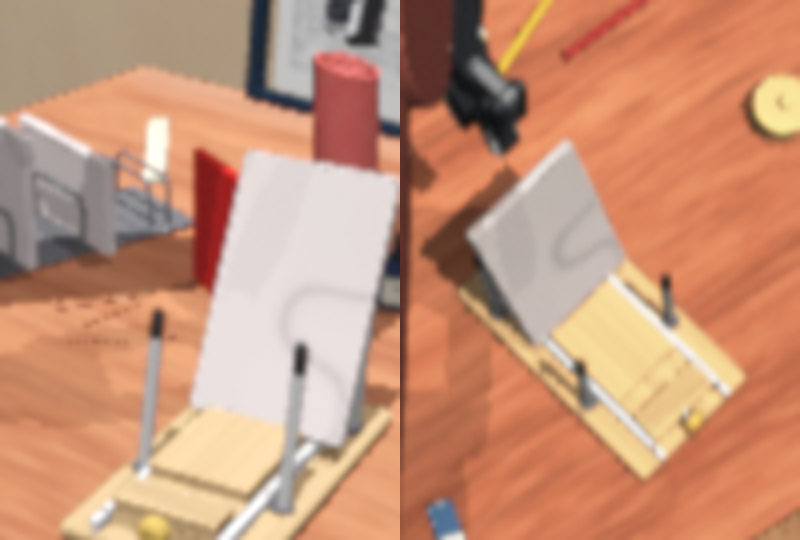

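The tall sample leans on the rear pegs, centred and released (side crop foot (190,405)–(335,445)). Next is the square sample.

```bash
python3 -m inch '[{"dx":0.04,"dy":0.009,"dz":-0.01,"rx":-0.03,"ry":0.008,"rz":0.03},{"dx":0.09,"dy":0.019,"dz":-0.01,"rx":-0.07,"ry":0.018,"rz":0.07},{"dx":0.14,"dy":0.03,"dz":-0.015,"rx":-0.105,"ry":0.028,"rz":0.11},{"dx":0.19,"dy":0.04,"dz":-0.02,"rx":-0.145,"ry":0.039,"rz":0.15},{"dx":0.24,"dy":0.051,"dz":-0.025,"rx":-0.18,"ry":0.049,"rz":0.19}]' 0 >/dev/null; python3 go.py p .4773 .2048 .22 .262
```

```text
t 11.95 d [ 0.1484 -0.0084  0.0013] r [-0.1258  0.0258  0.1172] mm 119.0
```

```bash
python3 -m inch '[{"dx":0.05,"dy":-0.003,"dz":0,"rx":-0.05,"ry":0.01,"rz":0.04},{"dx":0.1,"dy":-0.006,"dz":0.001,"rx":-0.09,"ry":0.018,"rz":0.085},{"dx":0.148,"dy":-0.008,"dz":0.001,"rx":-0.126,"ry":0.026,"rz":0.117},{"dx":0.148,"dy":-0.008,"dz":0.001,"rx":-0.126,"ry":0.026,"rz":0.117},{"dx":0.148,"dy":-0.008,"dz":0.001,"rx":-0.126,"ry":0.026,"rz":0.117}]' >/dev/null;python3 -m inch '[{"dx":0,"dy":0,"dz":0,"rx":0,"ry":0,"rz":0}]'; python3 go.py p .4773 .2048 .077 .262; python3 -c "
from h import *
a=optics.grab_frame('side')
save('','sq.png',a[80:200,170:270],k=4)"
```

```text
time: 12.55
tool_pos: [0.4793, 0.2028, 0.2207]
tool_rot: [0.0, 0.607, 0.794, -0.001]
contact_force: [0.7, -0.2, 0.3]
gripper_width: 0.503
grasp_force: 0.0
t 12.55 d [ 0.0033 -0.0016  0.1796] r [-0.0006  0.0009  0.0022] mm 144.0
```

View pics/sq.png

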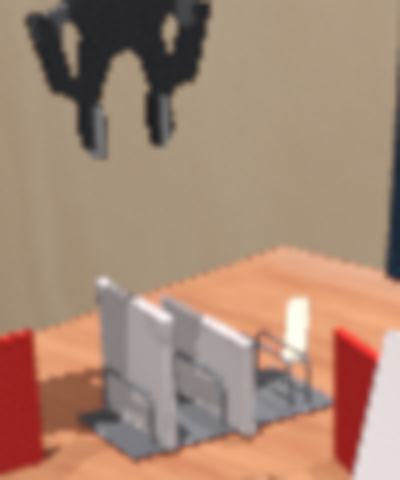

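The fingers (crop (95,150) and (160,140)) straddle the front (square) plate, whose top centre is at (137,300). I'll descend and grip.

```bash
python3 -m inch '[{"dx":0.003,"dy":-0.002,"dz":0.06,"rx":0,"ry":0,"rz":0},{"dx":0.003,"dy":-0.002,"dz":0.12,"rx":0,"ry":0,"rz":0},{"dx":0.003,"dy":-0.002,"dz":0.16,"rx":0,"ry":0,"rz":0},{"dx":0.003,"dy":-0.002,"dz":0.178,"rx":0,"ry":0,"rz":0},{"dx":0.003,"dy":-0.002,"dz":0.178,"rx":0,"ry":0,"rz":0}]'; python3 -m inch '[{"dx":0,"dy":0,"dz":0,"rx":0,"ry":0,"rz":0},{"dx":0,"dy":0,"dz":0,"rx":0,"ry":0,"rz":0},{"dx":0,"dy":0,"dz":0,"rx":0,"ry":0,"rz":0},{"dx":0,"dy":0,"dz":0,"rx":0,"ry":0,"rz":0},{"dx":0,"dy":0,"dz":0,"rx":0,"ry":0,"rz":0}]' -1; python3 -m inch '[{"dx":0,"dy":0,"dz":0,"rx":0,"ry":0,"rz":0},{"dx":0,"dy":0,"dz":0,"rx":0,"ry":0,"rz":0}]'
```

```text
time: 13.1
tool_pos: [0.4759, 0.2042, 0.0764]
tool_rot: [-0.001, 0.608, 0.794, -0.002]
contact_force: [-0.8, 0.3, 0.5]
gripper_width: 0.498
grasp_force: 0.0
time: 13.6
tool_pos: [0.4789, 0.2057, 0.0816]
tool_rot: [0.002, 0.607, 0.795, 0.002]
contact_force: [-0.2, 0.3, 5.4]
gripper_width: 0.082
grasp_force: 59.8
time: 13.8
tool_pos: [0.4789, 0.2057, 0.0816]
tool_rot: [0.002, 0.607, 0.795, 0.002]
contact_force: [-0.1, -1.3, 6.7]
gripper_width: 0.084
grasp_force: 59.8
```

```bash
python3 -m inch '[{"dx":0,"dy":0,"dz":-0.04,"rx":0,"ry":0,"rz":0},{"dx":0,"dy":0,"dz":-0.09,"rx":0,"ry":0,"rz":0},{"dx":0,"dy":0,"dz":-0.14,"rx":0,"ry":0,"rz":0},{"dx":0,"dy":0,"dz":-0.19,"rx":0,"ry":0,"rz":0},{"dx":0,"dy":0,"dz":-0.23,"rx":0,"ry":0,"rz":0}]'; python3 -m inch '[{"dx":0,"dy":0,"dz":0,"rx":0,"ry":0,"rz":0}]' >/dev/null; python3 go.py f -57 0 170 15 .0756
```

```text
time: 14.3
tool_pos: [0.4771, 0.2056, 0.2658]
tool_rot: [0.001, 0.607, 0.795, 0.001]
contact_force: [0.0, 1.2, -1.9]
gripper_width: 0.082
grasp_force: 60.3
t 14.4 d [-0.4829 -0.0997  0.0324] r [ 0.179  -0.0386 -0.3122] mm 395.0
```

```bash
python3 -m inch '[{"dx":-0.04,"dy":-0.008,"dz":0,"rx":0.01,"ry":-0.003,"rz":-0.025},{"dx":-0.09,"dy":-0.019,"dz":0,"rx":0.03,"ry":-0.007,"rz":-0.055},{"dx":-0.14,"dy":-0.029,"dz":0.005,"rx":0.05,"ry":-0.011,"rz":-0.09},{"dx":-0.2,"dy":-0.041,"dz":0.01,"rx":0.07,"ry":-0.015,"rz":-0.13},{"dx":-0.26,"dy":-0.053,"dz":0.012,"rx":0.09,"ry":-0.02,"rz":-0.165}]' >/dev/null; python3 go.py f -57 0 170 15 .0756
```

```text
t 14.9 d [-0.204  -0.0923  0.0255] r [ 0.0797 -0.0214 -0.1445] mm 180.0
```

```bash
python3 -m inch '[{"dx":-0.05,"dy":-0.022,"dz":0.005,"rx":0.02,"ry":-0.005,"rz":-0.035},{"dx":-0.1,"dy":-0.045,"dz":0.01,"rx":0.04,"ry":-0.01,"rz":-0.07},{"dx":-0.15,"dy":-0.067,"dz":0.018,"rx":0.06,"ry":-0.016,"rz":-0.105},{"dx":-0.19,"dy":-0.085,"dz":0.023,"rx":0.075,"ry":-0.02,"rz":-0.135},{"dx":-0.204,"dy":-0.092,"dz":0.0255,"rx":0.08,"ry":-0.0214,"rz":-0.1445}]' >/dev/null; python3 -m inch '[{"dx":0,"dy":0,"dz":0,"rx":0,"ry":0,"rz":0},{"dx":0,"dy":0,"dz":0,"rx":0,"ry":0,"rz":0}]' >/dev/null; python3 go.py n .0756; python3 go.py f -57 0 45 15 .0756
```

```text
t15.60 foot mm [-55.2   1.6 170.9] lean 14.9 yaw 0.733 F stand [ 0.5  0.1 -1.7] w 0.085 g 60.3
t 15.6 d [-0.0019  0.0385  0.1527] r [ 0.0015 -0.0004 -0.0023] mm 126.0
```

```bash
python3 -m inch '[{"dx":-0.002,"dy":0.012,"dz":0.05,"rx":0,"ry":0,"rz":0},{"dx":-0.002,"dy":0.025,"dz":0.1,"rx":0,"ry":0,"rz":0},{"dx":-0.002,"dy":0.034,"dz":0.135,"rx":0,"ry":0,"rz":0},{"dx":-0.002,"dy":0.0385,"dz":0.152,"rx":0,"ry":0,"rz":0},{"dx":-0.002,"dy":0.0385,"dz":0.152,"rx":0,"ry":0,"rz":0}]' >/dev/null;python3 -m inch '[{"dx":0,"dy":0,"dz":0,"rx":0,"ry":0,"rz":0}]' >/dev/null; python3 go.py n .0756; python3 go.py f -57 0 34 15 .0756
```

```text
t16.20 foot mm [-55.8  -2.1  48.4] lean 14.8 yaw 0.733 F stand [-0.1  0.  -0.7] w 0.079 g 60.2
t 16.2 d [0.0023 0.0035 0.0178] r [ 0.0021  0.0026 -0.0023] mm 15.0
```

```bash
python3 -m inch '[{"dx":0.001,"dy":0.002,"dz":0.009,"rx":0,"ry":0,"rz":0},{"dx":0.001,"dy":0.0035,"dz":0.0175,"rx":0,"ry":0,"rz":0},{"dx":0.001,"dy":0.0035,"dz":0.0175,"rx":0,"ry":0,"rz":0}]' >/dev/null; python3 go.py n .0756
for i in 1 2; do python3 -m inch '[{"dx":0,"dy":0.0007,"dz":0.0025,"rx":0,"ry":0,"rz":0},{"dx":0,"dy":0.0007,"dz":0.0025,"rx":0,"ry":0,"rz":0}]' >/dev/null; python3 go.py n .0756; done
```

```text
t16.50 foot mm [-57.7  -0.3  32.3] lean 14.9 yaw 0.733 F stand [-0.   0.4 -1.8] w 0.079 g 60.3
t16.70 foot mm [-57.5  -0.7  30.7] lean 14.9 yaw 0.733 F stand [ 0.4  0.8 -2.3] w 0.085 g 60.3
t16.90 foot mm [-57.3  -1.1  29. ] lean 14.9 yaw 0.732 F stand [ 0.5  0.1 -0.9] w 0.082 g 60.4
```

```bash
for i in 1 2; do python3 -m inch '[{"dx":0,"dy":0.0007,"dz":0.0025,"rx":0,"ry":0,"rz":0},{"dx":0,"dy":0.0007,"dz":0.0025,"rx":0,"ry":0,"rz":0}]' >/dev/null; python3 go.py n .0756; done
```

```text
t17.10 foot mm [-57.3  -0.6  26.3] lean 14.8 yaw 0.733 F stand [ 0.9  0.3 -2.5] w 0.082 g 60.3
t17.30 foot mm [-57.3  -0.4  24. ] lean 14.8 yaw 0.733 F stand [-0.1  0.4 -2.6] w 0.084 g 60.3
```

The foot went straight into the front groove, with no contact at 31 mm. Now I'll lean it back.

```bash
python3 go.py f -57 0 23.3 23 .0756
```

```text
t 17.3 d [0.0005 0.014  0.0017] r [ 0.0949  0.0008 -0.0024] mm 11.0
```

```bash
python3 -m inch '[{"dx":0,"dy":0.005,"dz":0,"rx":0.032,"ry":0,"rz":0},{"dx":0,"dy":0.01,"dz":0.001,"rx":0.064,"ry":0,"rz":0},{"dx":0,"dy":0.014,"dz":0.0015,"rx":0.095,"ry":0,"rz":-0.002},{"dx":0,"dy":0.014,"dz":0.0015,"rx":0.095,"ry":0,"rz":-0.002}]' >/dev/null; python3 go.py n .0756
for i in 1 2 3; do python3 -m inch '[{"dx":0,"dy":0.0015,"dz":0.0007,"rx":0.012,"ry":0,"rz":0},{"dx":0,"dy":0.0015,"dz":0.0007,"rx":0.012,"ry":0,"rz":0}]' >/dev/null; python3 go.py n .0756; done
```

```text
t17.70 foot mm [-56.6  -0.2  23.2] lean 23.1 yaw 0.738 F stand [ 0.   0.4 -2.5] w 0.08 g 60.3
t17.90 foot mm [-57.4  -0.7  23.3] lean 24.0 yaw 0.735 F stand [-0.2  0.3 -2.2] w 0.081 g 60.3
t18.10 foot mm [-57.5  -0.9  23.3] lean 25.1 yaw 0.735 F stand [ 0.1  0.6 -1.5] w 0.083 g 60.6
t18.30 foot mm [-57.6  -1.   23.3] lean 26.1 yaw 0.735 F stand [2.7 0.4 1.1] w 0.08 g 61.0
```

```bash
python3 -m inch '[{"dx":0,"dy":0,"dz":0,"rx":0,"ry":0,"rz":0},{"dx":0,"dy":0,"dz":0,"rx":0,"ry":0,"rz":0},{"dx":0,"dy":0,"dz":0,"rx":0,"ry":0,"rz":0},{"dx":0,"dy":0,"dz":0,"rx":0,"ry":0,"rz":0}]' -0.4; python3 -m inch '[{"dx":0,"dy":0,"dz":-0.02,"rx":0,"ry":0,"rz":0},{"dx":0,"dy":0,"dz":-0.05,"rx":0,"ry":0,"rz":0},{"dx":0,"dy":0,"dz":-0.1,"rx":0,"ry":0,"rz":0},{"dx":0,"dy":0,"dz":-0.15,"rx":0,"ry":0,"rz":0},{"dx":0,"dy":0,"dz":-0.19,"rx":0,"ry":0,"rz":0}]';python3 -m inch '[{"dx":0.05,"dy":0,"dz":-0.05,"rx":0,"ry":0,"rz":0},{"dx":0.1,"dy":0,"dz":-0.05,"rx":0,"ry":0,"rz":0},{"dx":0.15,"dy":0,"dz":-0.05,"rx":0,"ry":0,"rz":0},{"dx":0.15,"dy":0,"dz":-0.05,"rx":0,"ry":0,"rz":0}]'; python3 -c "
from h import *
a=optics.grab_frame('side');b=optics.grab_frame('top')
C=np.hstack([cv2.resize(a[125:260,205:305],(400,540),interpolation=2),cv2.resize(b[120:255,240:340],(400,540),interpolation=2)]);save('',  'end.png',C,k=1)"
```

```text
time: 18.7
tool_pos: [0.5138, -0.1796, 0.0905]
tool_rot: [-0.091, 0.395, 0.89, -0.207]
contact_force: [-0.8, 0.4, 0.4]
gripper_width: 0.305
grasp_force: 0.0
time: 19.2
tool_pos: [0.5649, -0.1336, 0.2308]
tool_rot: [-0.089, 0.395, 0.891, -0.207]
contact_force: [0.5, -0.7, 0.4]
gripper_width: 0.301
grasp_force: 0.0
time: 19.6
tool_pos: [0.4944, -0.0305, 0.2644]
tool_rot: [-0.09, 0.393, 0.891, -0.206]
contact_force: [0.2, -0.3, -0.6]
gripper_width: 0.296
grasp_force: 0.0
```

View pics/end.png

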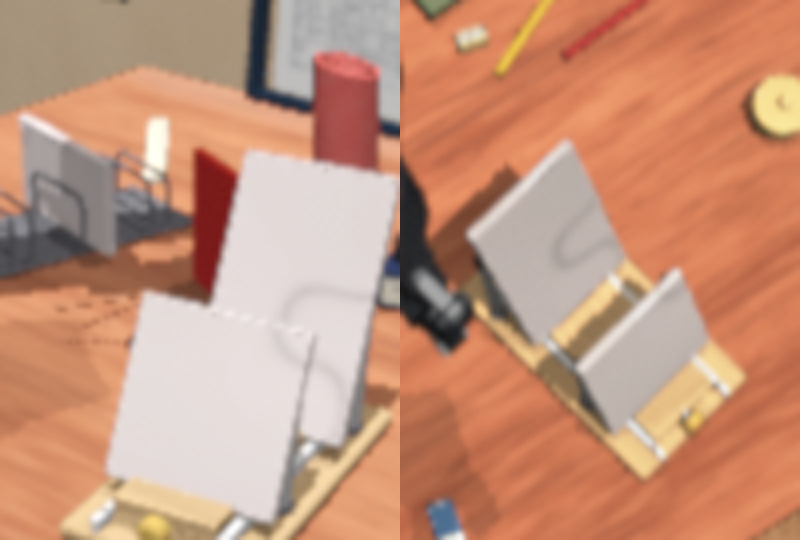

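Both samples lean on their pegs in their grooves: the square's foot runs (108,472)–(272,520) in the side crop, and the tall one is unchanged. The wide one is still in the sorter and the arm is clear.

```bash
python3 -c "
from plant import ticket
print(ticket.job_done())"
```

```text
the job is handed in; nothing more can be done
None
```

The job is handed in (no verdict was returned): the last pictures show the tall sample in the rear groove and the square one in the front groove, both released and leaning on their pegs, with the wide one still in the sorter.

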